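# Clear and reset the button counter

## Task

The button counter has finished its run: move every filled button case from its catch tray into the plywood tote, all of them on the tote's floor and none stacked. Then close the well in the machine's deck with its loose cover: hook the two tongues in under the lip at a tilt, swing the other end down and leave it fully home, flush with the deck. Last of all, once the cover is home, set the count dial for the next run: five clicks clockwise from its anticlockwise stop; leave the darning mushroom, the pin tin and the tape measure where they are.

Things in the scene. Friction and masses are not known exactly. Their poses are not given: they have to be found in the camera images.
- machine: White button counter, fixed. Origin on the table under the middle of its deck; x points away from the catch-tray side, y to its left, z up. Deck 170 (x) x 280 (y) mm, top at z = 90 mm. Beyond it (x = 85 to 150 mm) a clear hopper up to z = 135 mm. The well: rectangular opening in the deck, x = -55 to 59, y = -103 to 3 mm; its dark floor at z = 30 mm
- tray (a point): Middle of the open aluminium catch tray's floor, at machine (-175, 0, 20) mm, axes as the machine's. The tray measures 180 (x) x 290 (y) mm, its 4 mm walls rise 14 mm above the floor; at its +x side stands the machine, 70 mm higher than the floor
- lip (a point): Middle of the lip's edge, at machine (-55, -50, 86) mm, axes as the machine's: the -x edge of the well, where the deck is undercut: the lip is 4 mm thick (its underside at this point's height, its top is the deck) and it is free underneath for 16 mm to -x and, within 30 mm to +x, down to the well's floor
- cover_seat (a point): Point in the well, at machine (2, -50, 80) mm, axes as the machine's: where the middle of the cover's underside lies when it is home. It then rests on ledges at this height along the well's two y sides (8 mm wide, from machine x = -25 mm on) and its +x end (12 mm wide). Play about 4 mm in all in x, 3 mm each way in y
- cover_grip (a point): Middle of the loose cover's handle, 33 mm above the middle of its underside. x along the cover away from its tongues, z up. Aluminium plate 110 (x) x 100 x 10 mm, 260 g; black bar handle along x, 56 x 14 (y), 34 mm high. Two tongues on the -x edge, 14 long, 24 wide, 4 mm thick, flush with the underside, at y = -28 and 28: under the lip when home. Starts flat on the table
- dial (a joint): Count dial, rad, 0 at the anticlockwise stop, growing clockwise seen from above; range 0 to 4.19 (8 clicks), one click = 0.524 rad (30 degrees), so the fifth click is 2.618. Let go, it snaps into the nearest click and stays, unless left just half-way between two; about 0.17 N m takes it over a click. Starts between clicks 0 and 3
- dial_grip (a point): On the dial's vertical axis, half-way up its black bar grip (machine x = 0, y = 90, z = 123 mm). Bar 52 long x 14 wide, along this point's x axis, which turns with the dial and is the machine's x at 0; top 15 mm above this point, a disc of 28 mm radius 21 mm below. White pointer mark on its -x end; nine white dots round it mark the clicks, a stroke the stop
- tote: Plywood tote, open on top, fixed, standing left or right of the machine (the cover is on the other side). Origin: centre of its underside. Outside 280 (x) x 210 (y) x 60 mm high, walls and floor 5 mm
- case0_c (a point): Centre of a filled button case: closed grey box 66 (x) x 40 (y) x 40 mm (z), about 90 g, with a dark lid seam and a sample button on top. Starts in the catch tray; four or five of the six are there, the rest absent
- case1_c (a point): Centre of a filled button case: closed grey box 66 (x) x 40 (y) x 40 mm (z), about 90 g, with a dark lid seam and a sample button on top. Starts in the catch tray; four or five of the six are there, the rest absent
- case2_c (a point): Centre of a filled button case: closed grey box 66 (x) x 40 (y) x 40 mm (z), about 90 g, with a dark lid seam and a sample button on top. Starts in the catch tray; four or five of the six are there, the rest absent
- case3_c (a point): Centre of a filled button case: closed grey box 66 (x) x 40 (y) x 40 mm (z), about 90 g, with a dark lid seam and a sample button on top. Starts in the catch tray; four or five of the six are there, the rest absent
- case4_c (a point): Centre of a filled button case: closed grey box 66 (x) x 40 (y) x 40 mm (z), about 90 g, with a dark lid seam and a sample button on top. Starts in the catch tray; four or five of the six are there, the rest absent
- case5_c (a point): Centre of a filled button case: closed grey box 66 (x) x 40 (y) x 40 mm (z), about 90 g, with a dark lid seam and a sample button on top. Starts in the catch tray; four or five of the six are there, the rest absent
- mushroom_c (a point): Bystander, centre: wooden darning mushroom, 72 mm wide, 90 mm tall. Leave it where it is (at most 30 mm moved)
- tin_c (a point): Bystander, centre: round steel pin tin, 78 mm wide, 30 mm tall. Leave it where it is (at most 30 mm moved)
- tape_c (a point): Bystander, centre: white tape-measure case, 55 x 55 x 26 mm, lying on the hopper. Leave it where it is (at most 30 mm moved)
Mind the look-alikes: they are no part of the job. Leave any pink or yellow look-alike of the part that bears case0_c alone. Leave any turquoise look-alike of the part that bears case2_c alone.

How it is judged (in metres and radians):
On the way, in this order (a step that is already met when the one before it is completed fails the run):
1. every case is in the tote (x of case0_c in the frame of tote between -0.135 and 0.135 m and y of case0_c in the frame of tote between -0.1 and 0.1 m and z of case0_c in the frame of tote between 0 and 0.045 m and x of case1_c in the frame of tote between -0.135 and 0.135 m and y of case1_c in the frame of tote between -0.1 and 0.1 m and z of case1_c in the frame of tote between 0 and 0.045 m and x of case2_c in the frame of tote between -0.135 and 0.135 m and y of case2_c in the frame of tote between -0.1 and 0.1 m and z of case2_c in the frame of tote between 0 and 0.045 m and x of case3_c in the frame of tote between -0.135 and 0.135 m and y of case3_c in the frame of tote between -0.1 and 0.1 m and z of case3_c in the frame of tote between 0 and 0.045 m and x of case4_c in the frame of tote between -0.135 and 0.135 m and y of case4_c in the frame of tote between -0.1 and 0.1 m and z of case4_c in the frame of tote between 0 and 0.045 m and x of case5_c in the frame of tote between -0.135 and 0.135 m and y of case5_c in the frame of tote between -0.1 and 0.1 m and z of case5_c in the frame of tote between 0 and 0.045 m), for 0.2 s.
2. the cover is hooked in and home in the well (horizontal distance between cover_grip and cover_seat below 0.007 m and z of cover_grip in the frame of cover_seat between 0.028 and 0.037 m and angle between cover_grip's own z axis and vertical below 0.045 rad and angle between the x axis of cover_grip and the x axis of cover_seat, either way round below 0.1 rad), for 0.2 s.
3. the dial is at its fifth click, the cover home (all of step 2 and value of joint dial between 2.46799 and 2.76799 rad), for 0.2 s.
At the end, for the whole second after the job is handed in: every case lies still on the tote's floor, none stacked (centre under 45 mm above its underside); cover home: within 7 mm of the seat sideways and 5 mm in height, tilted under 0.045 rad, turned under 0.1 rad from the machine; dial within 0.15 rad of its fifth click (2.618) (all of step 1 and all of step 3 and linear speed of each of case0, case1, case2, case3, case4, case5, cover below 0.03 m/s); the robot touches nothing.
It fails at once if the mushroom, the tin or the tape measure is pushed more than 30 mm (distance of any of mushroom_c, tin_c, tape_c from where it was at the start of the episode above 0.03 m).
Of case0, case1, case2, case3, case4, case5 only 4 to 5 are there at a start; the rules pass over those that are not, and their reading is None.
At some moment in a run one of case0, case1, case2, case3, case4, case5 may be knocked a few centimetres aside while the robot is not near it.
It also fails if it takes over 210 s, if anything falls off the work surface, if the arm or the gripper's body presses on something with over 40 N, if the wrist force passes 120 N, or if a joint passes its speed limit or range.

## Robot

A 7-joint arm with a two-finger parallel gripper is mounted at the origin on the work surface. World frame = base frame: x ahead of the robot, y to its left, z up, the work surface at z = 0. Lengths are in m, angles in degrees, forces in N, time in s.
With the tool pointing down it reaches from about 0.425 to 0.875 m from the base axis. Payload 4.7 kg.
Tool frame: the origin (TCP) lies on the centre line of the jaws, within the pads' length; the fingertips stand 8 mm ahead of it and the grasp point (between the pads) lies 11 mm behind it; z points along the fingers, y is the direction in which the jaws open and shut (so a half turn about z gives the same grasp; the last joint's range is limited). The gripper opens to 87 mm and grips with 3 to 60 N. Pads are 19 mm wide; open, the fingers measure 117 mm over their backs; the gripper's body (75 mm by 190 mm) begins 51 mm behind the grasp point.
Start: joints at [77.47, 18.392, -4.016, 83.108, 1.295, 78.541, -3.26], TCP at [0.15, -0.632, 0.231] pointing down, gripper open.
Joint ranges: [-163.93, 163.93], [-17.29, 119.83], [-79.2, 71.16], [3.27, 140.29], [-89.18, 269.18], [5.43, 117.66], [-154.24, 154.24]. Speed limits (degrees/s): [147.25, 147.25, 180, 180, 180, 180, 180].

## Interface

Orientations are given as [roll, pitch, yaw] about the fixed x, y, z axes, in that order (R = Rz(yaw) Ry(pitch) Rx(roll)).
In Python, from cell import env gives the robot as it stands. The module is installed in compiled form; this text tells all that it offers.
- The arm moves only by the tool move_arm, never from a script. Its argument "steps" is a list of rows, each a list of 2 entries, a list of its own where there are three numbers: the shift along the tool's x, y, z in m, then the turn about the tool's z in rad. A call has 1 to 20 rows; each row is the pose to reach, as a shift and turn from the pose commanded when the call began, along the tool's axes at that moment; what a row does not reach only later rows make up. A row lasts 1/8 s, in which the tool goes at most 62.5 mm and 10.7 degrees, less where a joint would pass 70% of its speed; a pose out of reach is approached as far as the arm can. A call with a gripper value outside its range is refused whole. "hand" is the closure, from -1 (fully open) to 1 (shut), set as the call begins (left out, the last holds). The fingers move at their own pace and stop on an object; "squeeze" is the grip in N (left out, the last holds). Time passes only in rows, so rows that repeat a pose let the fingers close. It gives the time, the measured TCP pose, the force and the opening at its end, in the units of the state.
- env.get_obs(): the state, without advancing time (a new reading comes with each control period).
- env.read_camera(name): name is "scene" or "top" or "wrist"; returns (picture, depth): 420x560x3 uint8, red, green, blue; 420x560 float32, m along the optical axis (not along the pixel's ray), 0 where there is no reading.
- env.calibration(name): a dict with "intrinsics" (3x3 intrinsics, pixels), "position" and "orientation" of the camera in the world; the wrist camera has in their place "mount" (4x4, takes a point from camera to tool coordinates, whose origin is the TCP and whose axes are the flange's). Camera axes: x right, y up, looking along -z (the intrinsics and any distortion apply to the point x, -y, -z); pixel columns grow to the right and rows downward; lengths in m; the calibration is good to about 2 mm. A picture is of the moment at which its call begins: read the wrist's pose just before it. calibration takes no time and is no camera call.
- env.sign_off(): hands the job in, once; it reports no verdict.
Trained networks look in the newest picture that a camera, given by its name, has taken for a name from the list of things; names that differ only in an ending like _2 or _b are one class to them, and where a whole thing is asked for, a point or a joint stands for the part that bears it (a point fixed in the world has none). Each returns a list of dicts, best first, with "conf" (0 to 1); they miss things now and then, are a little off and sometimes report something else, mostly with a low value. They report only what shows in the picture. A call takes as long as a camera call. They do not tell look-alikes from the thing itself.
- env.cut_out(camera, query): "region" (420x560 bool, what is visible of it) and "uv" ([column, row] in pixels, amid what is visible of it).
The state is a dict: "time_s": time; "qpos": joint angles; "joint_velocities": joint speeds; "effort": joint torques, N m; "tool_pos": TCP position; "tool_rot": TCP orientation; "force": force on the tool from outside, world axes, zero at the start; "wrist_torque": the same for the moment, N m; "grip_width": finger opening in m.
Only numpy, scipy, OpenCV 4.12 (cv2) and the standard library are available. Lean on these libraries where they do the work, as an engineer would, in place of code of your own. Each camera call takes 0.05 s, during which the arm holds its last target. There are 200 camera calls.

## Working session

There is one attempt and no reset: what is moved stays moved. The work goes in short steps, Python scripts to look and compute and a tool call to move; the robot and the scene stay as the last step left them, time stands still between calls to the robot, and variables do not carry over. Pictures are saved under pics/ and viewed, about 12 in all and at most 16, crops included, and the job is handed in when it is done.

Besides the shell and the picture viewer there is one more tool, called after "Request:" by a JSON object that holds its "name" and its "arguments", one argument or row to a line. move_arm: Moves the arm, as the interface text tells. Its arguments: {"type":"object","properties":{"steps":{"type":"array"},"hand":{"type":"number"},"squeeze":{"type":"number"}},"required":["steps"]}

```bash
mkdir -p pics; cat > h.py <<'E'
import numpy as np, cv2
from cell import env
from scipy.spatial.transform import Rotation as R
def cam(n):
    c=env.calibration(n); K=np.array(c["intrinsics"])
    if "mount" in c:
        o=env.get_obs(); T=np.eye(4); T[:3,:3]=rot(o["tool_rot"]); T[:3,3]=o["tool_pos"]; T=T@np.array(c["mount"])
    else:
        T=np.eye(4); q=np.array(c["orientation"]); T[:3,:3]=rot(q); T[:3,3]=c["position"]
    return K,T,c
def rot(q):
    q=np.array(q,float)
    if q.shape==(3,3): return q
    return R.from_euler("xyz",q,degrees=True).as_matrix() if q.size==3 else R.from_quat(q).as_matrix()
def cloud(n):
    K,T,_=cam(n); p,d=env.read_camera(n); v,u=np.mgrid[:420,:560]
    P=np.stack([(u-K[0,2])/K[0,0]*d,-(v-K[1,2])/K[1,1]*d,-d],-1)@T[:3,:3].T+T[:3,3]
    P[d==0]=np.nan
    return p,d,P
def save(n,p,s=1,dots=()):
    im=cv2.cvtColor(p,cv2.COLOR_RGB2BGR)
    im=cv2.resize(im,None,fx=s,fy=s,interpolation=cv2.INTER_CUBIC); cv2.imwrite("pics/"+n,im)
def proj(n,X):
    K,T,_=cam(n); c=(np.asarray(X)-T[:3,3])@T[:3,:3]; c=c*[1,-1,-1]; p=c@K.T; return p[...,:2]/p[...,2:]
E
python3 - <<'E'
from h import *
o=env.get_obs(); print({k:np.round(v,3) for k,v in o.items()})
for n in("scene","top","wrist"):
    c=env.calibration(n); print(n,c)
a,d,P=cloud("top"); b,_,_=cloud("scene"); np.savez("top0.npz",a=a,P=P)
save("top0.png",a,1.42); save("scene0.png",b,1.42)
E
```

```text
{'time_s': np.float64(0.0), 'qpos': array([77.47 , 18.44 , -4.015, 83.175,  1.297, 78.537, -3.259]), 'joint_velocities': array([ 0.142, -0.011, -0.014, -0.058, -0.067, -0.009, -0.088]), 'effort': array([-1.0000e-03, -4.9129e+01, -4.0400e-01, -3.1254e+01, -6.4000e-02,
        4.4000e-02,  0.0000e+00]), 'tool_pos': array([ 0.15 , -0.632,  0.229]), 'tool_rot': array([-1.79893e+02,  8.00000e-03,  1.33410e+01]), 'force': array([-0.329,  0.143,  0.044]), 'wrist_torque': array([-0.021, -0.016, -0.011]), 'grip_width': np.float64(0.087)}
scene {'intrinsics': array([[453.95364787,   0.        , 278.32882655],
       [  0.        , 453.95364787, 208.46299102],
       [  0.        ,   0.        ,   1.        ]]), 'position': array([0.94840716, 0.36151918, 0.98014356]), 'orientation': array([ 32.12197106,   0.82523412, 128.66589767])}
top {'intrinsics': array([[478.77959112,   0.        , 284.67909757],
       [  0.        , 478.77959112, 212.0211937 ],
       [  0.        ,   0.        ,   1.        ]]), 'position': array([ 0.48853108, -0.00131748,  1.24189496]), 'orientation': array([  3.32406246,   1.12567936, -88.38487442])}
wrist {'intrinsics': array([[296.89138639,   0.        , 280.20969087],
       [  0.        , 296.89138639, 210.36297277],
       [  0.        ,   0.        ,   1.        ]]), 'mount': array([[-1.50550535e-03,  9.65293126e-01,  2.61164535e-01,
         7.08192348e-02],
       [ 9.99998726e-01,  1.59164460e-03, -1.18316841e-04,
         6.05393324e-05],
       [-5.29891555e-04,  2.61164024e-01, -9.65294293e-01,
        -1.53605748e-01],
       [ 0.00000000e+00,  0.00000000e+00,  0.00000000e+00,
         1.00000000e+00]])}
```

View pics/top0.png

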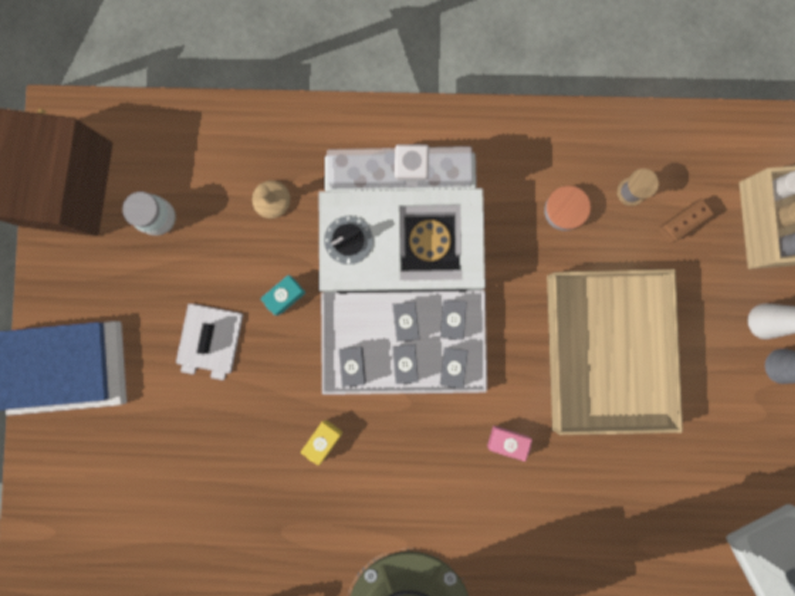

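View pics/scene0.png

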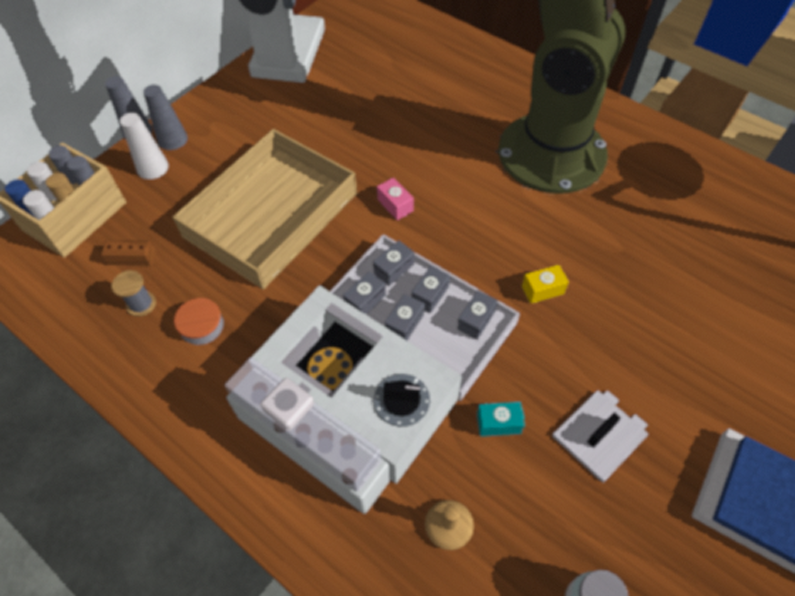

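Top view (795 px scale): the grey cases in the tray are at (405,321), (454,319), (351,367), (405,364) and (454,368). Three look-alikes lie outside the tray: turquoise (281,295), yellow (320,443) and pink (510,443). The cover is at (208,342) with its tongues towards the robot, the tote is at (614,350), the dial is at (347,240) and the well is at (430,240).

```bash
python3 - <<'E'
from h import *
z=np.load("top0.npz"); a=z["a"]; P=z["P"]; Z=P[...,2]
def rect(m,name,nc=1,amin=60):
    n,l,s,c=cv2.connectedComponentsWithStats(m.astype(np.uint8))
    for i in sorted(range(1,n),key=lambda i:-s[i,4])[:nc]:
        if s[i,4]<amin: continue
        q=P[l==i]; r=cv2.minAreaRect((q[:,:2]*1000).astype(np.float32))
        print(name,s[i,4],"c",np.round(r[0],1),"sz",np.round(r[1],1),"ang",round(r[2],2),"z",np.round(np.median(q[:,2])*1000,1),"px",np.round(c[i]*1.42))
table=np.nanmedian(Z[300:330,100:200]);print("table z",table)
v,u=np.mgrid[:420,:560]
box=lambda x0,y0,x1,y1:(u>x0/1.42)&(u<x1/1.42)&(v>y0/1.42)&(v<y1/1.42)
rect((abs(Z-.09)<.006)&box(300,170,500,300),"deck")
rect((Z>.05)&box(300,280,500,400)&(Z<.072),"case",6)
rect((Z>.012)&(Z<.07)&box(300,294,500,400),"tray")
rect((abs(Z-.06)<.007)&box(530,250,700,450),"toterim",2)
rect((Z>.005)&box(160,290,256,400),"cover")
rect((Z>.025)&box(160,290,256,400),"handle")
rect((Z>.12)&box(310,210,380,270),"dialbar")
rect((Z>.105)&box(310,210,380,270),"dialtop")
t=(abs(Z-.005)<.006)&box(560,280,670,425); print("tote floor",np.nanmedian(Z[t]))
g=a[190:280,220:350]; g=cv2.resize(g,None,fx=4,fy=4,interpolation=cv2.INTER_CUBIC)
e=cv2.resize(a[130:270,110:280],None,fx=3,fy=3,interpolation=cv2.INTER_CUBIC)
H=max(g.shape[0],e.shape[0]); 
cv2.imwrite("pics/crop.png",cv2.cvtColor(e,cv2.COLOR_RGB2BGR))
E
```

```text
table z -0.00047924688552969386
deck 5679 c [674.7  33.2] sz [200.2 279.4] ang 2.43 z 90.0 px [395. 239.]
case 448 c [438.9 113.4] sz [67.4 40. ] ang 6.89 z 59.7 px [351. 367.]
case 446 c [441.9 -64.3] sz [40.1 68.2] ang 84.47 z 59.9 px [453. 368.]
case 442 c [446.3  20.3] sz [66.9 39.9] ang 6.26 z 59.6 px [404. 364.]
case 440 c [525.6 -61.4] sz [40.  67.8] ang 86.94 z 59.9 px [453. 320.]
case 435 c [520.3  21.2] sz [67.3 40.2] ang 7.94 z 59.9 px [405. 322.]
tray 7945 c [481.8  25.8] sz [175.4 291.2] ang 1.58 z 21.4 px [402. 344.]
toterim 953 c [ 479.  -345.1] sz [280.4 212.5] ang 2.84 z 58.8 px [618. 353.]
cover 1638 c [475.9 381.7] sz [103.3 121.1] ang 80.44 z 10.2 px [208. 339.]
handle 165 c [481.3 379.1] sz [14.5 55.4] ang 81.33 z 42.6 px [204. 339.]
dialbar 155 c [655.8 122.6] sz [14.8 51.2] ang 31.7 z 136.7 px [345. 237.]
dialtop 183 c [658.6 123.3] sz [22.7 52. ] ang 27.89 z 136.0 px [346. 238.]
tote floor 0.004578208889970181
```

View pics/crop.png

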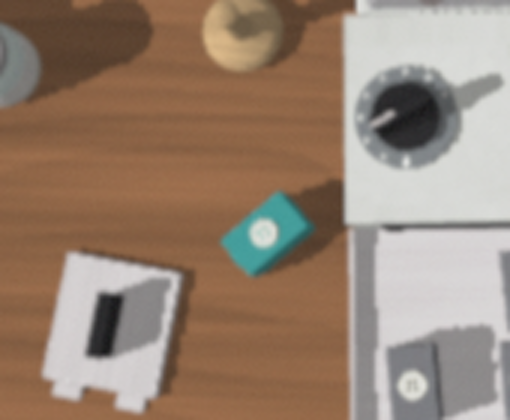

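Crop: the cover's tongues point to the robot side (lower left in the crop) and the turquoise block is a look-alike outside the tray. The dial pointer is near click 2. The targets are the five grey boxes in the tray.

```bash
cat >> h.py <<'E'
def plan(*wps):
    o=env.get_obs(); T=rot(o["tool_rot"]); y0=np.array(o["tool_rot"])[2]
    # use an ideal downward frame
    T=rot([180,0,y0]); 
    print("t",round(o["time_s"],2),"tcp",np.round(o["tool_pos"],4),"rpy",np.round(o["tool_rot"],2),"F",np.round(o["force"],1),"w",round(o["grip_width"],4))
    for x,y,z,yaw in wps:
        s=T.T@(np.array([x,y,z])-o["tool_pos"]); d=(yaw-y0+180)%360-180
        print("  ",np.round(s,4).tolist(),round(-np.radians(d),3))
M0=np.array([.659,.0306]); 
def comps(m,P,amin=150):
    n,l,s,c=cv2.connectedComponentsWithStats(m.astype(np.uint8)); out=[]
    for i in range(1,n):
        if s[i,4]<amin: continue
        q=P[l==i]; r=cv2.minAreaRect((q[:,:2]*1000).astype(np.float32))
        (w,h),A=r[1],r[2]
        if w<h: A-=90
        A=(A+90)%180-90
        out.append((np.round(r[0],1),np.round(sorted(r[1]),1),round(A,1),np.round(np.median(q[:,2])*1000,1),s[i,4]))
    return out
def cases():
    a,d,P=cloud("top"); Z=P[...,2]; X,Y=P[...,0],P[...,1]
    sat=a.max(-1).astype(int)-a.min(-1)
    tray=comps((Z>.05)&(Z<.072)&(X>.39)&(X<.562)&(abs(Y-.03)<.15),P)
    tote=comps((Z>.035)&(Z<.056)&(abs(X-.479)<.125)&(abs(Y+.345)<.09),P)
    print("TRAY");[print("  ",*c) for c in tray]
    print("TOTE");[print("  ",*c) for c in tote]
    return a
def tote(x,y,z,dyaw=0):
    t=np.radians(2.84); return (.479+x*np.cos(t)-y*np.sin(t),-.345+x*np.sin(t)+y*np.cos(t),z,2.84+dyaw)
E
python3 - <<'E'
from h import *
plan((.5256,-.0614,.15,-3),(.5256,-.0614,.036,-3))
z=np.load("top0.npz"); P=z["P"];Z=P[...,2]
# deck edges
m=abs(Z-.09)<.006; q=P[m]; q=q[(q[:,0]>.56)&(q[:,0]<.74)&(abs(q[:,1]-.03)<.16)]
xs=np.arange(.585,.735,.004); L=[];Rr=[]
for x in xs:
    s=q[abs(q[:,0]-x)<.003]; L.append(s[:,1].max());Rr.append(s[:,1].min())
for e in(L,Rr):
    f=np.polyfit(xs,e,1); print("side",np.degrees(np.arctan(f[0])),np.polyval(f,.66))
ys=np.arange(-.09,.16,.005);F=[]
for y in ys: F.append(q[abs(q[:,1]-y)<.003][:,0].min())
f=np.polyfit(ys,F,1);print("front",np.degrees(np.arctan(-f[0])),np.polyval(f,.03))
E
```

```text
t 0.1 tcp [ 0.1498 -0.632   0.2296] rpy [-179.9     0.     13.34] F [ 0.4  1.3 -0.1] w 0.0872
   [0.4973, -0.4685, 0.0796] 0.285
   [0.4973, -0.4685, 0.1936] 0.285
side 1.921184329018802 0.17147060594041627
side 2.507844567161146 -0.10631946218420084
front 2.347551060852933 0.5754229292866087
```

Request:
{"name": "move_arm", "arguments": {
  "steps": [
    [[0.497,-0.469,0.08],0.285],
    [[0.497,-0.469,0.08],0.285],
    [[0.497,-0.469,0.08],0.285],
    [[0.497,-0.469,0.08],0.285],
    [[0.497,-0.469,0.08],0.285],
    [[0.497,-0.469,0.08],0.285],
    [[0.497,-0.469,0.08],0.285],
    [[0.497,-0.469,0.08],0.285],
    [[0.497,-0.469,0.08],0.285],
    [[0.497,-0.469,0.08],0.285],
    [[0.497,-0.469,0.08],0.285],
    [[0.497,-0.469,0.08],0.285],
    [[0.497,-0.469,0.08],0.285]
  ],
  "hand": -0.5,
  "squeeze": 20
}}

```text
time_s: 1.72
tool_pos: [0.5248, -0.0619, 0.15]
tool_rot: [180.0, 0.1, -3.0]
force: [-0.1, -0.7, 0.4]
grip_width: 0.0653
```

```bash
python3 - <<'E'
from h import *
plan((.5256,-.0614,.035,-3))
a,d,P=cloud("wrist"); save("w1.png",a,1)
Z=P[...,2]; [print(*c) for c in comps((Z>.05)&(Z<.072),P,800)]
print(np.round(proj("wrist",env.get_obs()["tool_pos"])))
E
```

```text
t 1.73 tcp [ 0.5248 -0.0619  0.15  ] rpy [ 1.7998e+02  8.0000e-02 -2.9700e+00] F [-0.1 -0.7  0.4] w 0.0653
   [0.0008, -0.0005, 0.115] 0.001
[649.1  27.1] [ 8.8 88.6] -5.5 61.6 1427
[ 551.9 -261.3] [ 49.5 122.7] 2.0 58.4 2243
[524.6 -64. ] [40.1 67.8] -2.9 59.6 3485
[520.1  19. ] [40.3 66.3] 8.2 59.5 3201
[435.5 -65.8] [29.3 40.6] 86.9 59.9 1099
[280. 261.]
```

View pics/w1.png

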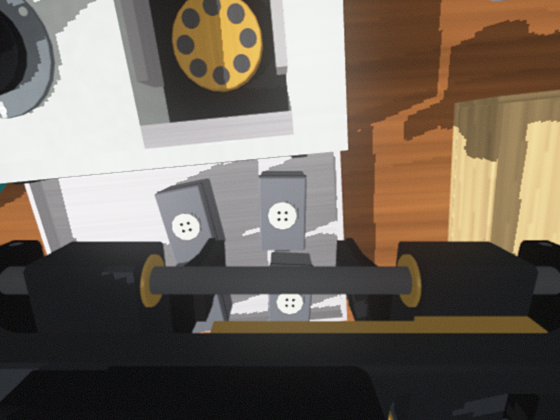

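The wrist view agrees with the top camera to about 2.5 mm: target case at (283,213), its neighbour at (186,225), and another partly behind the gripper at (290,302). Descending.

Request:
{"name": "move_arm", "arguments": {
  "steps": [
    [[0,0.001,0.06],0],
    [[0,0.001,0.115],0],
    [[0,0.001,0.115],0],
    [[0,0.001,0.115],0]
  ]
}}

```text
time_s: 2.28
tool_pos: [0.5253, -0.0638, 0.0364]
tool_rot: [180.0, -0.0, -3.1]
force: [-1.0, 0.2, -0.5]
grip_width: 0.065
```

```bash
python3 - <<'E'
from h import *
plan((.5256,-.063,.15,-3),tote(.09,.048,.12),tote(.09,.048,.023))
E
```

```text
t 2.27 tcp [ 0.5253 -0.0638  0.0364] rpy [ 1.7996e+02 -1.0000e-02 -3.1100e+00] F [-1.   0.2 -0.5] w 0.065
   [0.0003, -0.0008, -0.1136] -0.002
   [0.0536, 0.2262, -0.0836] -0.104
   [0.0536, 0.2262, 0.0134] -0.104
```

Request:
{"name": "move_arm", "arguments": {
  "steps": [
    [[0,0,0],0],
    [[0,0,0],0],
    [[0,0,0],0],
    [[0,0,0],0],
    [[0,0,-0.05],0],
    [[0,0,-0.09],0],
    [[0.014,0.06,-0.09],-0.03],
    [[0.028,0.12,-0.09],-0.06],
    [[0.042,0.18,-0.09],-0.09],
    [[0.054,0.226,-0.09],-0.104],
    [[0.054,0.226,-0.085],-0.104],
    [[0.054,0.226,-0.03],-0.104],
    [[0.054,0.226,0.005],-0.104],
    [[0.054,0.226,0.013],-0.104],
    [[0.054,0.226,0.013],-0.104],
    [[0.054,0.226,0.013],-0.104]
  ],
  "hand": 1,
  "squeeze": 20
}}

```text
time_s: 4.28
tool_pos: [0.5682, -0.2906, 0.0235]
tool_rot: [180.0, -0.1, 3.0]
force: [1.4, 0.3, -0.0]
grip_width: 0.0401
```

```bash
python3 - <<'E'
from h import *
a=cases()
plan(tote(.09,.048,.12),(.4405,-.065,.12,-5.5),(.4405,-.065,.036,-5.5))
E
```

```text
TRAY
   [520.3  21.4] [40.2 67.4] 8.6 59.5 439
   [446.4  20.3] [40.4 67. ] 6.5 59.6 445
   [438.9 113.4] [40.3 67.5] 7.1 59.7 451
   [442.2 -64.5] [40.3 67.8] -5.2 59.6 444
TOTE
t 4.33 tcp [ 0.5681 -0.2908  0.0235] rpy [ 1.7996e+02 -8.0000e-02  3.0000e+00] F [ 0.4  0.1 -0.9] w 0.0399
   [-0.0017, 0.0017, -0.0965] 0.003
   [-0.1156, -0.2322, -0.0965] 0.148
   [-0.1156, -0.2322, -0.0125] 0.148
```

Request:
{"name": "move_arm", "arguments": {
  "steps": [
    [[0,0,0],0],
    [[0,0,0],0],
    [[0,0,-0.05],0],
    [[0,0,-0.1],0],
    [[-0.025,-0.05,-0.1],0.03],
    [[-0.053,-0.105,-0.1],0.06],
    [[-0.08,-0.16,-0.1],0.1],
    [[-0.108,-0.215,-0.1],0.14],
    [[-0.116,-0.232,-0.1],0.148],
    [[-0.116,-0.232,-0.1],0.148],
    [[-0.116,-0.232,-0.06],0.148],
    [[-0.116,-0.232,-0.013],0.148],
    [[-0.116,-0.232,-0.013],0.148],
    [[-0.116,-0.232,-0.013],0.148]
  ],
  "hand": -0.4
}}

```text
time_s: 6.08
tool_pos: [0.4411, -0.0662, 0.0367]
tool_rot: [-180.0, -0.1, -5.6]
force: [0.5, -0.5, 0.6]
grip_width: 0.0611
```

```bash
python3 - <<'E'
from h import *
plan(tote(.0,.048,.12),tote(0,.048,.0235))
E
```

```text
t 6.08 tcp [ 0.4411 -0.0662  0.0367] rpy [-1.7998e+02 -9.0000e-02 -5.5800e+00] F [ 0.5 -0.5  0.6] w 0.0611
   [0.0578, 0.2263, -0.0833] -0.147
   [0.0578, 0.2263, 0.0132] -0.147
```

Request:
{"name": "move_arm", "arguments": {
  "steps": [
    [[0,0,0],0],
    [[0,0,0],0],
    [[0,0,0],0],
    [[0,0,0],0],
    [[0,0,-0.05],0],
    [[0,0,-0.09],0],
    [[0.014,0.06,-0.09],-0.03],
    [[0.028,0.12,-0.09],-0.06],
    [[0.042,0.18,-0.09],-0.1],
    [[0.058,0.226,-0.09],-0.147],
    [[0.058,0.226,-0.085],-0.147],
    [[0.058,0.226,-0.03],-0.147],
    [[0.058,0.226,0.005],-0.147],
    [[0.058,0.226,0.013],-0.147],
    [[0.058,0.226,0.013],-0.147],
    [[0.058,0.226,0.013],-0.147]
  ],
  "hand": 1
}}

```text
time_s: 8.07
tool_pos: [0.4763, -0.2955, 0.0233]
tool_rot: [180.0, -0.1, 2.9]
force: [0.3, -0.8, -1.4]
grip_width: 0.04
```

```bash
python3 - <<'E'
from h import *
a=cases()
plan((.519,.0205,.12,8.3),(.519,.0205,.0365,8.3))
E
```

```text
TRAY
   [520.4  21.3] [39.9 67.4] 7.9 59.9 433
   [446.5  20.2] [40.  66.5] 6.7 59.9 442
   [439.  113.2] [40.5 67.4] 6.4 59.7 448
TOTE
   [ 568.7 -288.8] [41.1 65.3] 1.6 44.7 443
t 8.12 tcp [ 0.4762 -0.2957  0.0233] rpy [ 1.7995e+02 -7.0000e-02  2.9400e+00] F [-0.2  0.3 -0.1] w 0.0403
   [0.059, -0.3136, -0.0967] -0.094
   [0.059, -0.3136, -0.0132] -0.094
```

Request:
{"name": "move_arm", "arguments": {
  "steps": [
    [[0,0,0],0],
    [[0,0,0],0],
    [[0,0,-0.05],0],
    [[0,0,-0.1],0],
    [[0.01,-0.055,-0.1],-0.02],
    [[0.02,-0.11,-0.1],-0.04],
    [[0.03,-0.165,-0.1],-0.05],
    [[0.04,-0.22,-0.1],-0.07],
    [[0.05,-0.275,-0.1],-0.094],
    [[0.059,-0.314,-0.1],-0.094],
    [[0.059,-0.314,-0.1],-0.094],
    [[0.059,-0.314,-0.06],-0.094],
    [[0.059,-0.314,-0.013],-0.094],
    [[0.059,-0.314,-0.013],-0.094],
    [[0.059,-0.314,-0.013],-0.094]
  ],
  "hand": -0.4
}}

```text
time_s: 10.0
tool_pos: [0.5196, 0.0203, 0.0369]
tool_rot: [180.0, -0.1, 8.2]
force: [-0.2, -0.5, 0.8]
grip_width: 0.0608
```

```bash
python3 - <<'E'
from h import *
a=cases()
plan(tote(-.09,.048,.12),tote(-.09,.048,.0235))
E
```

```text
TRAY
   [438.4 113.2] [40.2 66.4] 6.3 59.7 435
TOTE
   [ 568.7 -288.1] [40.6 65.6] 1.3 44.3 448
   [ 477.8 -293.5] [41.3 67.6] 2.4 44.5 459
t 10.05 tcp [0.5202 0.0204 0.0375] rpy [ 1.7995e+02 -1.7000e-01  8.2500e+00] F [0.7 1.2 0.3] w 0.0604
   [-0.1783, 0.2994, -0.0825] 0.094
   [-0.1783, 0.2994, 0.014] 0.094
```

Request:
{"name": "move_arm", "arguments": {
  "steps": [
    [[0,0,0],0],
    [[0,0,0],0],
    [[0,0,0],0],
    [[0,0,0],0],
    [[0,0,-0.05],0],
    [[0,0,-0.09],0],
    [[-0.028,0.047,-0.09],0.02],
    [[-0.056,0.094,-0.09],0.03],
    [[-0.084,0.141,-0.09],0.05],
    [[-0.112,0.188,-0.09],0.06],
    [[-0.14,0.235,-0.09],0.08],
    [[-0.168,0.282,-0.09],0.094],
    [[-0.178,0.299,-0.09],0.094],
    [[-0.178,0.299,-0.08],0.094],
    [[-0.178,0.299,-0.03],0.094],
    [[-0.178,0.299,0.005],0.094],
    [[-0.178,0.299,0.013],0.094],
    [[-0.178,0.299,0.013],0.094],
    [[-0.178,0.299,0.013],0.094]
  ],
  "hand": 1
}}

```text
time_s: 12.42
tool_pos: [0.3868, -0.3002, 0.0232]
tool_rot: [180.0, -0.1, 3.0]
force: [0.1, 0.5, -0.6]
grip_width: 0.04
```

```bash
python3 - <<'E'
from h import *
a=cases()
plan((.446,.019,.12,6.6),(.446,.019,.0365,6.6))
E
```

```text
TRAY
   [446.4  20.4] [40.  66.7] 6.4 59.8 440
   [438.8 113.5] [40.6 67.6] 6.7 59.9 446
TOTE
   [ 569.1 -288.6] [41.7 66.1] 2.5 44.7 448
   [ 478.  -293.2] [40.9 68. ] 4.0 44.4 459
t 12.47 tcp [ 0.3866 -0.3005  0.0233] rpy [ 1.7994e+02 -8.0000e-02  2.9900e+00] F [-0.1 -0.1  0.2] w 0.0398
   [0.076, -0.316, -0.0967] -0.063
   [0.076, -0.316, -0.0132] -0.063
```

Request:
{"name": "move_arm", "arguments": {
  "steps": [
    [[0,0,0],0],
    [[0,0,0],0],
    [[0,0,-0.05],0],
    [[0,0,-0.1],0],
    [[0.03,-0.05,-0.1],-0.02],
    [[0.06,-0.1,-0.1],-0.04],
    [[0.07,-0.155,-0.1],-0.05],
    [[0.075,-0.21,-0.1],-0.063],
    [[0.076,-0.265,-0.1],-0.063],
    [[0.076,-0.316,-0.1],-0.063],
    [[0.076,-0.316,-0.1],-0.063],
    [[0.076,-0.316,-0.06],-0.063],
    [[0.076,-0.316,-0.013],-0.063],
    [[0.076,-0.316,-0.013],-0.063],
    [[0.076,-0.316,-0.013],-0.063]
  ],
  "hand": -0.4
}}

```text
time_s: 14.35
tool_pos: [0.4465, 0.0182, 0.0368]
tool_rot: [180.0, -0.1, 6.5]
force: [-0.4, -0.7, 0.2]
grip_width: 0.0607
```

```bash
python3 - <<'E'
from h import *
plan(tote(.06,-.048,.12),tote(.06,-.048,.0235))
E
```

```text
t 14.35 tcp [0.4465 0.0182 0.0368] rpy [ 1.7999e+02 -8.0000e-02  6.4800e+00] F [-0.4 -0.7  0.2] w 0.0607
   [0.0482, 0.4163, -0.0832] 0.063
   [0.0482, 0.4163, 0.0133] 0.063
```

Request:
{"name": "move_arm", "arguments": {
  "steps": [
    [[0,0,0],0],
    [[0,0,0],0],
    [[0,0,0],0],
    [[0,0,-0.05],0],
    [[0,0,-0.09],0],
    [[0.01,0.06,-0.09],0.02],
    [[0.02,0.12,-0.09],0.03],
    [[0.03,0.18,-0.09],0.04],
    [[0.04,0.24,-0.09],0.05],
    [[0.045,0.3,-0.09],0.063],
    [[0.048,0.36,-0.09],0.063],
    [[0.048,0.416,-0.09],0.063],
    [[0.048,0.416,-0.09],0.063],
    [[0.048,0.416,-0.03],0.063],
    [[0.048,0.416,0.005],0.063],
    [[0.048,0.416,0.013],0.063],
    [[0.048,0.416,0.013],0.063],
    [[0.048,0.416,0.013],0.063]
  ],
  "hand": 1
}}

```text
time_s: 16.6
tool_pos: [0.5412, -0.3893, 0.0238]
tool_rot: [179.9, -0.1, 2.9]
force: [0.1, -0.0, -0.1]
grip_width: 0.04
```

```bash
python3 - <<'E'
from h import *
a=cases()
plan((.439,.1125,.12,6.6),(.439,.1125,.0365,6.6))
E
```

```text
TRAY
   [439.  113.3] [40.4 67.4] 6.9 59.7 450
TOTE
   [ 568.7 -288.8] [41.5 65.4] 2.7 44.9 444
   [ 477.9 -293.7] [41.3 67.6] 2.9 44.7 463
   [ 388.4 -298.2] [41.6 66.1] 3.0 44.7 459
t 16.65 tcp [ 0.5411 -0.3894  0.0238] rpy [ 1.7993e+02 -9.0000e-02  2.9300e+00] F [ 0.3  0.3 -1.3] w 0.0399
   [-0.0764, -0.5065, -0.0962] -0.064
   [-0.0764, -0.5065, -0.0127] -0.064
```

Request:
{"name": "move_arm", "arguments": {
  "steps": [
    [[0,0,0],0],
    [[0,0,0],0],
    [[0,0,-0.05],0],
    [[0,0,-0.1],0],
    [[0,-0.06,-0.1],-0.02],
    [[-0.01,-0.12,-0.1],-0.04],
    [[-0.015,-0.18,-0.1],-0.05],
    [[-0.02,-0.24,-0.1],-0.064],
    [[-0.03,-0.3,-0.1],-0.064],
    [[-0.04,-0.36,-0.1],-0.064],
    [[-0.055,-0.42,-0.1],-0.064],
    [[-0.07,-0.48,-0.1],-0.064],
    [[-0.076,-0.507,-0.1],-0.064],
    [[-0.076,-0.507,-0.1],-0.064],
    [[-0.076,-0.507,-0.06],-0.064],
    [[-0.076,-0.507,-0.013],-0.064],
    [[-0.076,-0.507,-0.013],-0.064],
    [[-0.076,-0.507,-0.013],-0.064]
  ],
  "hand": -0.4
}}

```text
time_s: 18.9
tool_pos: [0.4399, 0.1129, 0.0368]
tool_rot: [-180.0, -0.1, 6.5]
force: [-0.0, -0.5, 0.4]
grip_width: 0.061
```

```bash
python3 - <<'E'
from h import *
a=cases()
plan(tote(-.06,-.048,.12),tote(-.06,-.048,.0235))
E
```

```text
TRAY
TOTE
   [ 568.9 -288.9] [41.6 65.8] 2.1 44.7 452
   [ 541.4 -386.7] [41.9 64.9] 1.8 44.4 457
   [ 477.8 -293.9] [41.3 67.8] 3.0 44.5 460
   [ 388.3 -298.7] [41.2 66.4] 2.9 44.5 456
t 18.95 tcp [0.4404 0.113  0.0373] rpy [ 1.7998e+02 -1.7000e-01  6.5200e+00] F [-0.4  0.6  0.7] w 0.0607
   [-0.0766, 0.5035, -0.0827] 0.064
   [-0.0766, 0.5035, 0.0138] 0.064
```

Request:
{"name": "move_arm", "arguments": {
  "steps": [
    [[0,0,0],0],
    [[0,0,0],0],
    [[0,0,0],0],
    [[0,0,-0.05],0],
    [[0,0,-0.09],0],
    [[0,0.06,-0.09],0.02],
    [[0,0.12,-0.09],0.03],
    [[0,0.18,-0.09],0.04],
    [[-0.01,0.24,-0.09],0.05],
    [[-0.02,0.3,-0.09],0.064],
    [[-0.04,0.36,-0.09],0.064],
    [[-0.06,0.415,-0.09],0.064],
    [[-0.076,0.47,-0.09],0.064],
    [[-0.077,0.504,-0.09],0.064],
    [[-0.077,0.504,-0.085],0.064],
    [[-0.077,0.504,-0.03],0.064],
    [[-0.077,0.504,0.005],0.064],
    [[-0.077,0.504,0.014],0.064],
    [[-0.077,0.504,0.014],0.064],
    [[-0.077,0.504,0.014],0.064]
  ],
  "hand": 1
}}

```text
time_s: 21.45
tool_pos: [0.4207, -0.3959, 0.0224]
tool_rot: [179.9, -0.1, 3.0]
force: [0.1, 0.1, -1.3]
grip_width: 0.04
```

```bash
python3 - <<'E'
from h import *
plan((.4795,.379,.15,-9),(.4795,.379,.022,-9))
E
```

```text
t 21.45 tcp [ 0.4207 -0.3959  0.0224] rpy [ 1.7995e+02 -6.0000e-02  2.9700e+00] F [ 0.1  0.1 -1.3] w 0.04
   [0.0988, -0.7709, -0.1276] 0.209
   [0.0988, -0.7709, 0.0004] 0.209
```

Request:
{"name": "move_arm", "arguments": {
  "steps": [
    [[0,0,0],0],
    [[0,0,0],0],
    [[0,0,-0.06],0],
    [[0,0,-0.12],0],
    [[0.03,-0.05,-0.128],0.02],
    [[0.05,-0.11,-0.128],0.04],
    [[0.06,-0.17,-0.128],0.06],
    [[0.065,-0.23,-0.128],0.08],
    [[0.07,-0.29,-0.128],0.1],
    [[0.07,-0.35,-0.128],0.12],
    [[0.075,-0.41,-0.128],0.14],
    [[0.08,-0.47,-0.128],0.16],
    [[0.085,-0.53,-0.128],0.18],
    [[0.09,-0.59,-0.128],0.2],
    [[0.095,-0.65,-0.128],0.209],
    [[0.099,-0.71,-0.128],0.209],
    [[0.099,-0.77,-0.128],0.209],
    [[0.099,-0.771,-0.128],0.209],
    [[0.099,-0.771,-0.128],0.209]
  ],
  "hand": -0.4
}}

```text
time_s: 23.82
tool_pos: [0.4796, 0.3786, 0.1493]
tool_rot: [179.9, -0.0, -9.1]
force: [0.6, -0.1, -0.0]
grip_width: 0.0613
```

```bash
python3 - <<'E'
from h import *
cases()
a,d,P=cloud("wrist"); Z=P[...,2]; near=np.hypot(P[...,0]-.48,P[...,1]-.38)<.1
print("handle",*comps(near&(Z>.03)&(Z<.055),P,100)); print("plate",*comps(near&(Z>.005)&(Z<.055),P,500))
a,d,P=cloud("top"); Z=P[...,2]; near=np.hypot(P[...,0]-.48,P[...,1]-.38)<.1
print("handleT",*comps(near&(Z>.03)&(Z<.055),P,50))
plan((.4795,.379,.022,-9))
E
```

```text
TRAY
TOTE
   [ 568.8 -288.5] [41.2 65.6] 2.1 44.6 444
   [ 541.6 -387.3] [41.6 65.9] 3.2 44.5 455
   [ 477.8 -293.4] [40.6 67.5] 2.4 44.8 461
   [ 420.1 -393.6] [41.7 64.8] 2.7 44.5 467
   [ 388.2 -298.4] [41.2 66.3] 2.8 44.6 456
handle (array([480.7, 378. ]), array([13.1, 55. ]), -9.5, np.float64(43.3), np.int32(909))
plate (array([480.1, 378.1]), array([100.2, 109.3]), -9.4, np.float64(9.6), np.int32(10272))
handleT
t 23.98 tcp [0.4809 0.3766 0.1495] rpy [ 1.7993e+02 -6.0000e-02 -9.2700e+00] F [-0.3  0.2  0.8] w 0.0611
   [-0.0017, -0.0021, 0.1275] -0.005
```

All five cases are on the tote floor. Now the cover, gripped about 12 mm towards its +x end so the tongue end hangs low.

Request:
{"name": "move_arm", "arguments": {
  "steps": [
    [[0.012,0,0.05],0],
    [[0.012,0,0.1],0],
    [[0.012,0,0.127],0],
    [[0.012,0,0.127],0],
    [[0.012,0,0.127],0]
  ]
}}

```text
time_s: 24.6
tool_pos: [0.4923, 0.376, 0.0232]
tool_rot: [-180.0, -0.0, -9.2]
force: [0.3, -0.7, 1.0]
grip_width: 0.0609
```

Request:
{"name": "move_arm", "arguments": {
  "steps": [
    [[0,0,0],0],
    [[0,0,0],0],
    [[0,0,0],0],
    [[0,0,0],0],
    [[0,0,-0.02],0],
    [[0,0,-0.05],0],
    [[0,0,-0.1],0],
    [[0,0,-0.14],0],
    [[0,0,-0.14],0],
    [[0,0,-0.14],0]
  ],
  "hand": 1,
  "squeeze": 25
}}

```text
time_s: 25.85
tool_pos: [0.4914, 0.3768, 0.163]
tool_rot: [180.0, -0.0, -9.1]
force: [-0.3, -0.0, -0.5]
grip_width: 0.0003
```

```bash
cat >> h.py <<'E'
MY=2.3; MC=np.array([.660,.0325])
def m2w(x,y):
    t=np.radians(MY); return MC+np.array([x*np.cos(t)-y*np.sin(t),x*np.sin(t)+y*np.cos(t)])
E
python3 - <<'E'
from h import *
print(env.get_obs()["tool_pos"])
a,d,P=cloud("scene"); b,_,_=cloud("wrist")
u,v=proj("scene",env.get_obs()["tool_pos"]).astype(int);print(u,v)
u=np.clip(u,100,460);v=np.clip(v,90,330)
save("lift.png",a[v-90:v+90,u-100:u+100],3); save("liftw.png",b)
plan((*m2w(20,-50),.2,MY))
E
```

```text
[0.49139734 0.37677196 0.16295933]
438 280
t 25.95 tcp [0.4909 0.3763 0.1615] rpy [ 1.7991e+02  8.0000e-02 -9.0600e+00] F [ 0.2 -0.3 -0.9] w 0.0004
   [29.6757, 45.3954, -0.0385] -0.198
```

View pics/lift.png

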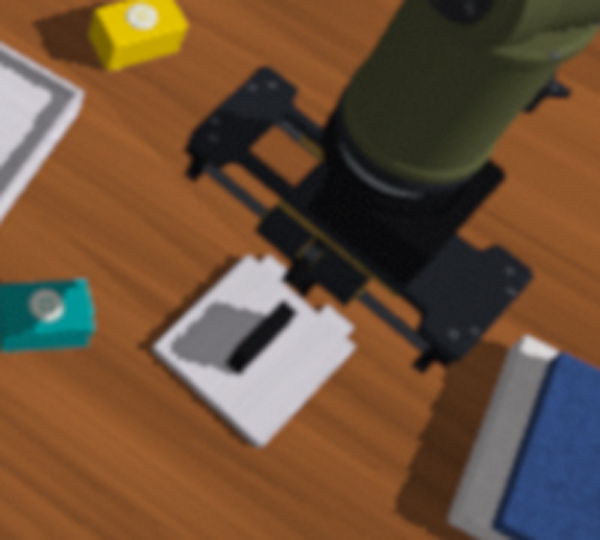

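The jaws are shut empty and the cover is still flat on the table: they lifted before they had closed. I'll re-measure and wait longer this time.

```bash
cat >> h.py <<'E'
def m2w(x,y):
    t=np.radians(MY); x,y=x/1000,y/1000; return MC+np.array([x*np.cos(t)-y*np.sin(t),x*np.sin(t)+y*np.cos(t)])
E
python3 - <<'E'
from h import *
env.get_obs()
a,d,P=cloud("wrist"); Z=P[...,2]; near=np.hypot(P[...,0]-.48,P[...,1]-.38)<.1
print("handle",*comps(near&(Z>.03)&(Z<.055),P,100)); print("plate",*comps(near&(Z>.005)&(Z<.055),P,500))
plan((.4925,.376,.022,-9.5))
E
```

```text
handle (array([483.3, 377.4]), array([13.7, 49.8]), -9.0, np.float64(43.3), np.int32(776))
plate (array([489.6, 376. ]), array([ 90.7, 100.2]), 80.5, np.float64(9.6), np.int32(7816))
t 26.0 tcp [0.4909 0.3763 0.1613] rpy [ 1.799e+02  9.000e-02 -9.060e+00] F [-0.   0.5 -0.1] w 0.0008
   [0.0016, 0.0, 0.1393] 0.008
```

Request:
{"name": "move_arm", "arguments": {
  "steps": [
    [[0.001,0,0],0],
    [[0.001,0,0],0],
    [[0.001,0,0],0],
    [[0.001,0,0.05],0],
    [[0.001,0,0.1],0],
    [[0.001,0,0.139],0],
    [[0.001,0,0.139],0],
    [[0.001,0,0.139],0]
  ],
  "hand": 0.3
}}

```text
time_s: 27.0
tool_pos: [0.4924, 0.377, 0.0236]
tool_rot: [180.0, 0.0, -9.1]
force: [-0.1, 0.1, -0.4]
grip_width: 0.0302
```

Request:
{"name": "move_arm", "arguments": {
  "steps": [
    [[0,0,0],0],
    [[0,0,0],0],
    [[0,0,0],0],
    [[0,0,0],0],
    [[0,0,0],0],
    [[0,0,0],0],
    [[0,0,0],0],
    [[0,0,0],0]
  ],
  "hand": 1,
  "squeeze": 30
}}

```text
time_s: 28.0
tool_pos: [0.4927, 0.3767, 0.0239]
tool_rot: [180.0, -0.0, -9.1]
force: [-1.5, -1.8, 6.0]
grip_width: 0.0135
```

Request:
{"name": "move_arm", "arguments": {
  "steps": [
    [[0,0,-0.01],0],
    [[0,0,-0.03],0],
    [[0,0,-0.06],0],
    [[0,0,-0.1],0],
    [[0,0,-0.15],0],
    [[0,0,-0.18],0],
    [[0,0,-0.18],0],
    [[0,0,-0.18],0]
  ]
}}

```text
time_s: 29.0
tool_pos: [0.4918, 0.3762, 0.2022]
tool_rot: [179.9, 0.1, -9.1]
force: [-0.3, -0.1, -3.0]
grip_width: 0.0138
```

```bash
python3 - <<'E'
from h import *
a,d,P=cloud("scene"); b,_,PW=cloud("wrist")
u,v=proj("scene",env.get_obs()["tool_pos"]).astype(int);print(u,v)
u=np.clip(u,100,460);v=np.clip(v,90,330)
save("lift2.png",a[v-90:v+90,u-100:u+100],3); save("lift2w.png",b)
plan((*m2w(30,-50),.25,MY))
E
```

```text
444 271
t 29.1 tcp [0.4916 0.3759 0.2014] rpy [ 1.7985e+02  1.5000e-01 -9.0600e+00] F [-0.7  0.1 -2.9] w 0.0138
   [0.2596, 0.3557, -0.0486] -0.198
```

View pics/lift2.png

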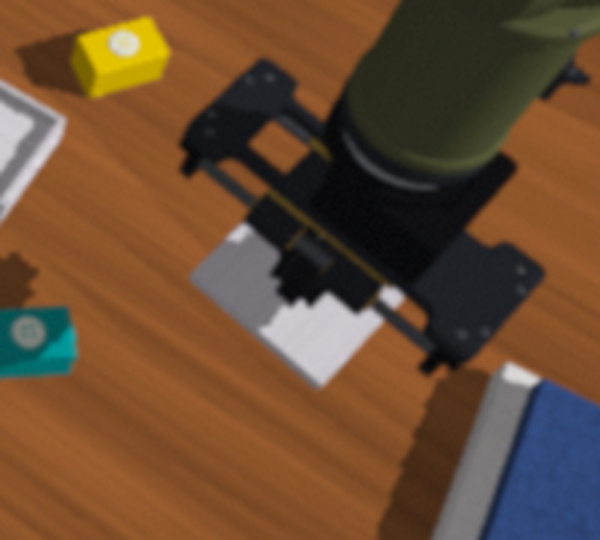

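```bash
cat >> h.py <<'E'
def cover(show=True):
    a,d,P=cloud("wrist"); o=env.get_obs(); T=rot(o["tool_rot"]); t=np.array(o["tool_pos"])
    q=(P-t)@T   # tool frame; z down
    sat=a.max(-1).astype(int)-a.min(-1)
    m=(q[...,2]>-.005)&(q[...,2]<.06)&(q[...,0]>-.01)&(q[...,0]<.08)&(abs(q[...,1])<.062)&(a.min(-1)>70)&(sat<40)
    s=q[m]; 
    for _ in range(5):
        c=s.mean(0); n=np.linalg.svd(s-c,full_matrices=False)[2][2]; n*=np.sign(n[2]); r=(s-c)@n; s=s[abs(r)<.002]
    g=np.nonzero(m)[0].size
    k=m&(abs((q-c)@n)<.003); w=q[k]
    n_,l,st,_=cv2.connectedComponentsWithStats(k.astype(np.uint8)); i=1+np.argmax(st[1:,4]); w=q[l==i]
    r=cv2.minAreaRect((w[:,:2]*1000).astype(np.float32))
    print("n",np.round(n,3),"tilt deg(+ = +x end up)",round(np.degrees(np.arctan2(n[0],n[2])),1),"z@0",round(c[2]+(n[0]*c[0]+n[1]*c[1])/n[2],4),"pts",len(w),
      "x max",round(np.percentile(w[:,0],99.5),4),"y",np.round(np.percentile(w[:,1],[.5,99.5]),4),"yaw",[round(v,2) for v in r[2:]],np.round(r[1],1))
E
python3 - <<'E'
from h import *
cover()
E
```

```text
n [-0.002  0.001  1.   ] tilt deg(+ = +x end up) -0.1 z@0 0.0146 pts 9890 x max 0.0423 y [-0.0487  0.0495] yaw [0.07] [ 46.4 100.2]
```

Request:
{"name": "move_arm", "arguments": {
  "steps": [
    [[0.035,0.048,-0.05],-0.03],
    [[0.07,0.096,-0.05],-0.06],
    [[0.105,0.144,-0.05],-0.09],
    [[0.14,0.192,-0.05],-0.12],
    [[0.175,0.24,-0.05],-0.15],
    [[0.21,0.288,-0.05],-0.18],
    [[0.245,0.336,-0.05],-0.198],
    [[0.26,0.356,-0.05],-0.198],
    [[0.26,0.356,-0.05],-0.198],
    [[0.26,0.356,-0.05],-0.198]
  ]
}}

```text
time_s: 30.4
tool_pos: [0.6925, -0.0133, 0.2527]
tool_rot: [-179.9, 0.1, 2.4]
force: [0.4, 0.7, -2.2]
grip_width: 0.014
```

```bash
python3 - <<'E'
from h import *
cover()
a,d,P=cloud("wrist"); save("ow.png",a,1)
plan((*m2w(30,-50),.2,MY))
b,_,_=cloud("scene"); save("os.png",b[180:360,120:340],3)
E
```

```text
n [-0.002 -0.     1.   ] tilt deg(+ = +x end up) -0.1 z@0 0.015 pts 9929 x max 0.0423 y [-0.0485  0.05  ] yaw [0.14] [ 46.4 100.4]
t 30.5 tcp [ 0.6926 -0.0129  0.2535] rpy [-1.7994e+02  2.0000e-02  2.4800e+00] F [-0.8  0.2 -3. ] w 0.0137
   [-0.0008, 0.0033, 0.0535] 0.003
```

View pics/ow.png

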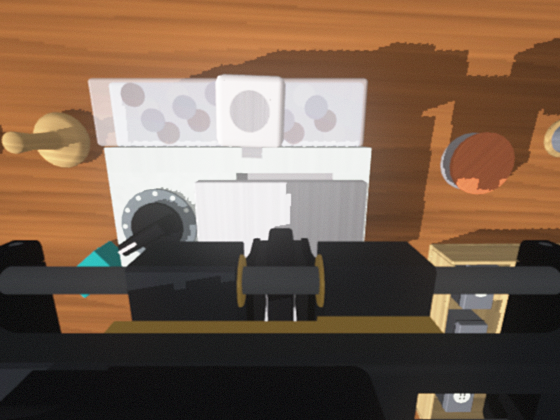

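```bash
python3 - <<'E'
from h import *
t=np.radians(MY); Rm=np.array([[np.cos(t),-np.sin(t)],[np.sin(t),np.cos(t)]])
def edges(P,lab):
    q=(P[...,:2]-MC)@Rm*1000; Z=P[...,2]*1000; dk=(abs(Z-90)<4.5)
    def scan(u,w,lo,hi,rng,side):
        out=[]
        for c in np.arange(lo,hi,5):
            s=q[dk&(abs(q[...,w]-c)<2.5)][:,u]; s=s[(s>rng[0])&(s<rng[1])]
            if len(s): out.append((c,s.max() if side>0 else s.min()))
        o=np.array(out)
        if len(o)<5: return None
        f=np.polyfit(o[:,0],o[:,1],1); r=abs(o[:,1]-np.polyval(f,o[:,0])); o=o[r<3]; f=np.polyfit(o[:,0],o[:,1],1)
        return np.round([np.polyval(f,o[:,0].mean()),np.degrees(np.arctan(f[0])),o[:,1].std()],2)
    print(lab,"well -x(-55)",scan(0,1,-95,-5,(-84,0),1),"+x(59)",scan(0,1,-95,-5,(20,80),-1))
    print("  well -y(-103)",scan(1,0,-45,50,(-139,-60),1),"+y(3)",scan(1,0,-45,50,(-40,30),-1))
    print("  deck -x(-85)",scan(0,1,-90,130,(-100,-40),-1),"-y(-140)",scan(1,0,-60,75,(-160,-104),-1),"+y(140)",scan(1,0,-60,75,(100,160),1))
edges(np.load("top0.npz")["P"],"top0")
env.get_obs(); _,_,P=cloud("wrist"); edges(P,"wrist")
E
```

```text
top0 well -x(-55) [-55.77  -0.99   0.82] +x(59) [59.05  0.51  0.43]
  well -y(-103) [-103.34    0.34    0.66] +y(3) [ 4.97 -0.64  0.31]
  deck -x(-85) [-84.45  -0.12   0.61] -y(-140) [-1.3861e+02  4.0000e-02  6.7000e-01] +y(140) [138.83  -0.24   0.29]
wrist well -x(-55) None +x(59) [58.2  -0.07  0.06]
  well -y(-103) None +y(3) None
  deck -x(-85) None -y(-140) [-1.4168e+02  9.0000e-02  2.1000e-01] +y(140) [138.12   0.32   0.36]
```

```bash
sed -i 's/MC=np.array(\[.660,.0325\])/MC=np.array([.659,.0307])/' h.py; python3 - <<'E'
from h import *
plan((*m2w(30,-50),.125,2.4))
E
```

```text
t 30.6 tcp [ 0.6928 -0.0137  0.2538] rpy [-1.7998e+02 -1.0000e-02  2.4400e+00] F [ 0.2 -0.2 -2. ] w 0.0139
   [-0.002, 0.0043, 0.1288] 0.001
```

Request:
{"name": "move_arm", "arguments": {
  "steps": [
    [[-0.002,0.004,0.05],0],
    [[-0.002,0.004,0.09],0],
    [[-0.002,0.004,0.12],0],
    [[-0.002,0.004,0.129],0],
    [[-0.002,0.004,0.129],0],
    [[-0.002,0.004,0.129],0]
  ]
}}

```text
time_s: 31.35
tool_pos: [0.6925, -0.0195, 0.1266]
tool_rot: [180.0, -0.2, 2.3]
force: [0.4, -0.6, -1.5]
grip_width: 0.014
```

```bash
python3 - <<'E'
from h import *
plan((*m2w(30,-50),.110,2.4)); cover()
E
```

```text
t 31.35 tcp [ 0.6925 -0.0195  0.1266] rpy [179.99  -0.18   2.29] F [ 0.4 -0.6 -1.5] w 0.014
   [-0.0015, -0.0015, 0.0166] -0.002
n [-0.513 -0.01   0.858] tilt deg(+ = +x end up) -30.9 z@0 0.0033 pts 3040 x max 0.0255 y [-0.049   0.0495] yaw [1.0] [ 14.1 100.1]
```

Request:
{"name": "move_arm", "arguments": {
  "steps": [
    [[-0.001,-0.001,0.006],0],
    [[-0.001,-0.001,0.01],0],
    [[-0.001,-0.001,0.013],0],
    [[-0.001,-0.001,0.016],0],
    [[-0.001,-0.001,0.017],0],
    [[-0.001,-0.001,0.017],0]
  ],
  "squeeze": 15
}}

```text
time_s: 32.15
tool_pos: [0.6901, -0.0188, 0.1098]
tool_rot: [180.0, 0.0, 2.3]
force: [-6.5, -0.0, 9.5]
grip_width: 0.0136
```

```bash
python3 - <<'E'
from h import *
plan((*m2w(17,-50),.108,2.4),(*m2w(15,-50),.104,2.4))
a,d,P=cloud("wrist"); save("tiltw.png",a)
t=np.radians(MY); Rm=np.array([[np.cos(t),-np.sin(t)],[np.sin(t),np.cos(t)]])
q=(P[...,:2]-MC)@Rm*1000;Z=P[...,2]*1000
for y in(-85,-70,-30,-15):
    print(y,[(x,round(float(np.nanmedian(Z[(abs(q[...,0]-x)<2.5)&(abs(q[...,1]-y)<5)])),1)) for x in range(45,90,5)])
b,_,_=cloud("scene"); save("tilts.png",b[180:360,120:340],3)
E
```

```text
t 32.15 tcp [ 0.6901 -0.0188  0.1098] rpy [1.7996e+02 1.0000e-02 2.2800e+00] F [-6.5 -0.   9.5] w 0.0136
   [-0.012, -0.0007, 0.0018] -0.002
   [-0.014, -0.0007, 0.0058] -0.002
-85 [(45, 98.4), (50, 213.6), (55, 207.1), (60, 194.9), (65, 190.3), (70, 100.7), (75, 89.8), (80, 89.5), (85, 89.4)]
-70 [(45, 213.6), (50, 212.7), (55, 208.8), (60, 194.8), (65, 190.5), (70, 100.5), (75, 89.8), (80, 89.5), (85, 89.5)]
-30 [(45, 97.7), (50, 200.2), (55, 212.7), (60, 194.8), (65, 190.3), (70, 100.7), (75, 89.8), (80, 90.1), (85, 141.9)]
-15 [(45, 97.6), (50, 212.3), (55, 213.3), (60, 194.7), (65, 190.3), (70, 100.7), (75, 90.0), (80, 141.9), (85, 141.9)]
```

View pics/tilts.png

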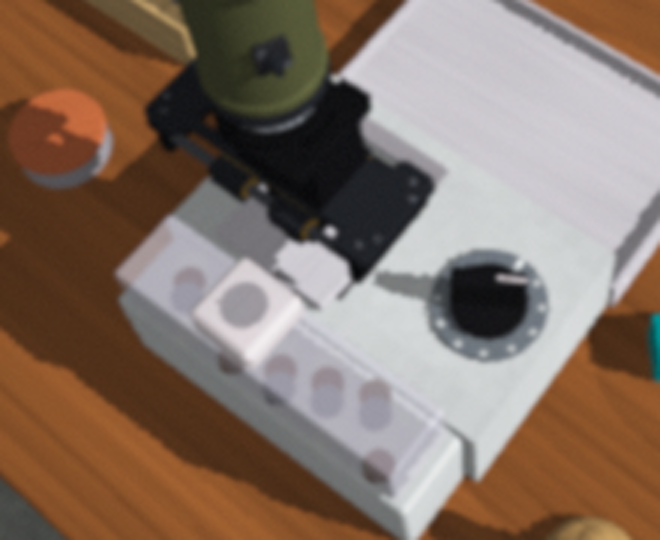

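Scene view: the cover's +x edge (about (315,275) in the crop) rests on the deck, and the depth profile gives a tilt of roughly 7° with the tongues down in the well. Next I drag it towards the lip, then lower it.

Request:
{"name": "move_arm", "arguments": {
  "steps": [
    [[-0.002,-0.0005,0],0],
    [[-0.004,-0.0005,0],0],
    [[-0.006,-0.0005,0],0],
    [[-0.008,-0.0005,0],0],
    [[-0.01,-0.0005,0],0],
    [[-0.012,-0.0005,0],0],
    [[-0.0135,-0.0005,0],0],
    [[-0.0145,-0.0005,0],0],
    [[-0.0145,-0.0005,0],0],
    [[-0.0145,-0.0005,0],0]
  ]
}}

```text
time_s: 33.5
tool_pos: [0.6764, -0.0188, 0.1082]
tool_rot: [180.0, -0.1, 2.3]
force: [1.7, -0.1, 6.0]
grip_width: 0.0137
```

```bash
cat >> h.py <<'E'
def prof():
    a,d,P=cloud("wrist"); t=np.radians(MY); Rm=np.array([[np.cos(t),-np.sin(t)],[np.sin(t),np.cos(t)]])
    q=(P[...,:2]-MC)@Rm*1000;Z=P[...,2]*1000
    for y in(-90,-70,-30,-10):
        print(y,[(x,round(float(np.nanmedian(Z[(abs(q[...,0]-x)<1.5)&(abs(q[...,1]-y)<5)&(Z<125)])),1)) for x in (-80,-70,-60,-50,-40,30,35,40,45,50,54,57,60,63,66,70,75)])
    return a
E
python3 - <<'E' 2>/dev/null
from h import *
plan((*m2w(15,-50),.104,2.4)); prof()
E
```

```text
t 33.5 tcp [ 0.6764 -0.0188  0.1082] rpy [ 1.80e+02 -9.00e-02  2.28e+00] F [ 1.7 -0.1  6. ] w 0.0137
   [-0.0004, -0.0002, 0.0042] -0.002
-90 [(-80, nan), (-70, nan), (-60, nan), (-50, nan), (-40, nan), (30, 96.0), (35, 96.7), (40, 97.2), (45, 97.7), (50, 98.4), (54, 98.9), (57, 99.2), (60, 91.7), (63, 89.5), (66, 89.5), (70, 89.4), (75, 89.5)]
-70 [(-80, nan), (-70, nan), (-60, nan), (-50, nan), (-40, nan), (30, 96.0), (35, 96.5), (40, 97.3), (45, 97.9), (50, 98.3), (54, 98.9), (57, 99.1), (60, 91.7), (63, 89.5), (66, 89.4), (70, 89.5), (75, 89.7)]
-30 [(-80, nan), (-70, nan), (-60, nan), (-50, nan), (-40, nan), (30, 96.0), (35, 96.6), (40, 97.2), (45, 97.9), (50, 98.3), (54, 99.0), (57, 99.1), (60, 91.9), (63, 89.3), (66, 89.6), (70, 89.3), (75, 89.4)]
-10 [(-80, nan), (-70, nan), (-60, nan), (-50, nan), (-40, nan), (30, 95.7), (35, 96.5), (40, 97.1), (45, 97.7), (50, 98.3), (54, 98.9), (57, 99.0), (60, 92.3), (63, 89.5), (66, 89.6), (70, 89.6), (75, 89.5)]
```

Request:
{"name": "move_arm", "arguments": {
  "steps": [
    [[-0.001,0,0.0005],0],
    [[-0.002,0,0.001],0],
    [[-0.002,0,0.002],0],
    [[-0.002,0,0.003],0],
    [[-0.002,0,0.004],0],
    [[-0.002,0,0.005],0],
    [[-0.002,0,0.006],0],
    [[-0.002,0,0.006],0]
  ]
}}

```text
time_s: 34.55
tool_pos: [0.6752, -0.0189, 0.103]
tool_rot: [180.0, -0.2, 2.3]
force: [4.5, 0.6, 8.0]
grip_width: 0.0139
```

```bash
python3 - <<'E' 2>/dev/null
from h import *
plan((*m2w(15,-50),.104,2.4)); prof()
E
```

```text
t 34.55 tcp [ 0.6752 -0.0189  0.103 ] rpy [179.99  -0.2    2.28] F [4.5 0.6 8. ] w 0.0139
   [0.0008, -0.0002, -0.001] -0.002
-90 [(-80, nan), (-70, nan), (-60, nan), (-50, nan), (-40, nan), (30, 89.5), (35, 89.5), (40, 89.5), (45, 89.5), (50, 89.6), (54, 89.5), (57, 83.9), (60, 89.5), (63, 89.4), (66, 89.8), (70, 89.6), (75, 89.6)]
-70 [(-80, nan), (-70, nan), (-60, nan), (-50, nan), (-40, nan), (30, 89.6), (35, 89.5), (40, 89.5), (45, 89.6), (50, 89.4), (54, 89.6), (57, 84.7), (60, 89.7), (63, 89.5), (66, 89.6), (70, 89.5), (75, 89.5)]
-30 [(-80, nan), (-70, nan), (-60, nan), (-50, nan), (-40, nan), (30, 89.6), (35, 89.3), (40, 89.5), (45, 89.6), (50, 89.4), (54, 89.5), (57, 84.9), (60, 89.6), (63, 89.5), (66, 89.4), (70, 89.4), (75, 89.5)]
-10 [(-80, nan), (-70, nan), (-60, nan), (-50, nan), (-40, nan), (30, 89.4), (35, 89.6), (40, 89.4), (45, 89.3), (50, 89.6), (54, 89.5), (57, 85.1), (60, 89.3), (63, 89.5), (66, 89.4), (70, 89.5), (75, 89.5)]
```

The cover is flush at 89.5 mm everywhere, level with the deck. Releasing and rising, then I'll check both the cover and the dial.

Request:
{"name": "move_arm", "arguments": {
  "steps": [
    [[0,0,0],0],
    [[0,0,0],0],
    [[0,0,0],0],
    [[0,0,0],0],
    [[0,0,-0.02],0],
    [[0,0,-0.06],0],
    [[0,0,-0.1],0],
    [[-0.03,0,-0.14],0],
    [[-0.06,0,-0.14],0],
    [[-0.06,0,-0.14],0],
    [[-0.06,0,-0.14],0]
  ],
  "hand": 0
}}

```text
time_s: 35.98
tool_pos: [0.6143, -0.0215, 0.2425]
tool_rot: [180.0, -0.1, 2.3]
force: [0.7, -0.5, -0.6]
grip_width: 0.0433
```

```bash
python3 - <<'E' 2>/dev/null
from h import *
plan((*m2w(0,90),.2,122)); a=prof()
a,d,P=cloud("wrist"); Z=P[...,2]; near=np.hypot(*(P[...,:2]-m2w(0,90)).transpose(2,0,1))<.045
print("bar",*comps(near&(Z>.128)&(Z<.145),P,80)); save("dial.png",a)
n2=np.hypot(*(P[...,:2]-m2w(2,-50)).transpose(2,0,1))<.06
print("handle",*comps(n2&(Z>.115)&(Z<.13),P,80),"expect",m2w(2,-50))
E
```

```text
t 35.98 tcp [ 0.6143 -0.0215  0.2425] rpy [ 1.7997e+02 -9.0000e-02  2.2800e+00] F [ 0.7 -0.5 -0.6] w 0.0433
   [0.0467, -0.1404, 0.0425] -2.09
-90 [(-80, 89.2), (-70, 90.0), (-60, 89.8), (-50, 89.5), (-40, 89.5), (30, 89.4), (35, 89.3), (40, 89.6), (45, 89.3), (50, 89.8), (54, 89.5), (57, 79.7), (60, 88.9), (63, 89.5), (66, 89.5), (70, 89.6), (75, 89.5)]
-70 [(-80, 89.4), (-70, 89.7), (-60, 89.3), (-50, 89.8), (-40, 89.5), (30, 89.5), (35, 89.5), (40, 89.5), (45, 89.3), (50, 89.6), (54, 89.4), (57, 79.1), (60, 89.2), (63, 89.7), (66, 89.7), (70, 89.6), (75, 89.4)]
-30 [(-80, 89.4), (-70, 89.5), (-60, 89.7), (-50, 89.5), (-40, 89.4), (30, 89.6), (35, 89.6), (40, 89.7), (45, 89.6), (50, 89.6), (54, 89.5), (57, 79.5), (60, 89.2), (63, 89.4), (66, 89.3), (70, 89.1), (75, 89.5)]
-10 [(-80, 89.4), (-70, 89.5), (-60, 89.3), (-50, 89.5), (-40, 89.6), (30, 89.2), (35, 89.1), (40, 89.5), (45, 89.5), (50, 89.6), (54, 89.6), (57, 79.9), (60, 88.6), (63, 89.6), (66, 89.1), (70, 89.6), (75, 89.1)]
bar (array([654.9, 120.4]), array([14.5, 52.9]), -57.9, np.float64(137.1), np.int32(1081))
handle (array([662.2, -20. ]), array([13.7, 54.9]), 1.8, np.float64(123.4), np.int32(952)) expect [ 0.66300498 -0.01917946]
```

View pics/dial.png

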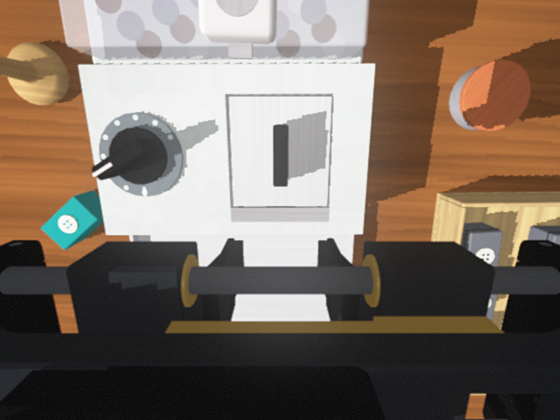

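Wrist view: the cover is flush in the well, with its handle at (280,155) within 1 mm of the seat. The dial pointer at (102,170) is 60° clockwise of the stop, so click 2, and it needs 90° more clockwise.

Request:
{"name": "move_arm", "arguments": {
  "steps": [
    [[0.01,-0.02,0],-0.18],
    [[0.02,-0.04,0],-0.36],
    [[0.03,-0.06,0],-0.54],
    [[0.035,-0.08,0],-0.72],
    [[0.04,-0.1,0],-0.9],
    [[0.045,-0.12,0],-1.08],
    [[0.047,-0.14,0],-1.26],
    [[0.047,-0.14,0],-1.44],
    [[0.047,-0.14,0],-1.62],
    [[0.047,-0.14,0],-1.8],
    [[0.047,-0.14,0],-1.98],
    [[0.047,-0.14,0.02],-2.09],
    [[0.047,-0.14,0.04],-2.09],
    [[0.047,-0.14,0.04],-2.09],
    [[0.047,-0.14,0.04],-2.09]
  ]
}}

```text
time_s: 37.95
tool_pos: [0.6555, 0.1205, 0.2017]
tool_rot: [180.0, -0.0, 122.0]
force: [0.5, -0.1, 0.1]
grip_width: 0.0437
```

```bash
python3 - <<'E'
from h import *
plan((.6552,.1205,.118,122.1)); print(env.get_obs()["qpos"])
E
```

```text
t 37.95 tcp [0.6555 0.1205 0.2017] rpy [ 1.7999e+02 -1.0000e-02  1.2197e+02] F [ 0.5 -0.1  0.1] w 0.0437
   [0.0001, -0.0002, 0.0837] -0.002
[ 22.89585203  29.08060608 -49.97707721  81.45544558  22.22055136
  79.66191741   4.53683948]
```

Request:
{"name": "move_arm", "arguments": {
  "steps": [
    [[0,0,0.04],0],
    [[0,0,0.07],0],
    [[0,0,0.083],0],
    [[0,0,0.083],0],
    [[0,0,0.083],0]
  ]
}}

```text
time_s: 38.58
tool_pos: [0.6562, 0.1208, 0.1203]
tool_rot: [179.9, 0.1, 122.0]
force: [-0.8, -1.0, -0.4]
grip_width: 0.0439
```

Request:
{"name": "move_arm", "arguments": {
  "steps": [
    [[0,0,0],0],
    [[0,0,0],0],
    [[0,0,0],0],
    [[0,0,0],0],
    [[0,0,0],0],
    [[0,0,0],0],
    [[0,0,0],0]
  ],
  "hand": 1,
  "squeeze": 40
}}

```text
time_s: 39.45
tool_pos: [0.6557, 0.1206, 0.1187]
tool_rot: [179.9, 0.0, 122.0]
force: [2.4, 1.3, 1.4]
grip_width: 0.0138
```

Request:
{"name": "move_arm", "arguments": {
  "steps": [
    [[0,0,0],0.12],
    [[0,0,0],0.24],
    [[0,0,0],0.36],
    [[0,0,0],0.48],
    [[0,0,0],0.6],
    [[0,0,0],0.72],
    [[0,0,0],0.84],
    [[0,0,0],0.96],
    [[0,0,0],1.08],
    [[0,0,0],1.2],
    [[0,0,0],1.32],
    [[0,0,0],1.44],
    [[0,0,0],1.57],
    [[0,0,0],1.6],
    [[0,0,0],1.6],
    [[0,0,0],1.6]
  ]
}}

```text
time_s: 41.45
tool_pos: [0.6549, 0.1208, 0.1187]
tool_rot: [-180.0, 0.0, 30.5]
force: [-0.6, 1.1, 2.5]
grip_width: 0.0138
```

Request:
{"name": "move_arm", "arguments": {
  "steps": [
    [[0,0,0],0],
    [[0,0,0],0],
    [[0,0,0],0],
    [[0,0,0],0],
    [[0,0,-0.03],0],
    [[0,0,-0.08],0],
    [[0,0,-0.12],0],
    [[-0.05,0,-0.13],0],
    [[-0.09,0,-0.13],0],
    [[-0.09,0,-0.13],0],
    [[-0.09,0,-0.13],0]
  ],
  "hand": 0
}}

```text
time_s: 42.82
tool_pos: [0.578, 0.0751, 0.2488]
tool_rot: [180.0, -0.1, 30.3]
force: [-0.4, 0.7, -0.2]
grip_width: 0.0434
```

```bash
python3 - <<'E' 2>/dev/null
from h import *
plan(); cases()
a,d,P=cloud("wrist"); Z=P[...,2]; near=np.hypot(*(P[...,:2]-m2w(0,90)).transpose(2,0,1))<.045
print("bar",*comps(near&(Z>.128)&(Z<.145),P,80)); save("dial2.png",a)
n2=np.hypot(*(P[...,:2]-m2w(2,-50)).transpose(2,0,1))<.06
print("handle",*comps(n2&(Z>.115)&(Z<.13),P,80),"expect",m2w(2,-50))
b,_,_=cloud("top"); save("top2.png",b,1.42)
E
```

```text
t 42.83 tcp [0.578  0.0751 0.2488] rpy [ 1.7997e+02 -6.0000e-02  3.0350e+01] F [-0.4  0.7 -0.2] w 0.0434
TRAY
TOTE
   [ 508.3 -288.7] [ 44.6 135.2] 8.5 44.7 893
   [ 541.6 -387.8] [42.5 65.7] 2.8 44.2 455
   [ 419.9 -393.7] [42.8 65. ] 0.8 44.5 465
   [ 388.6 -298.4] [40.9 66.2] 1.9 44.7 454
bar (array([655. , 120.5]), array([14., 52.]), 32.4, np.float64(137.2), np.int32(1032))
handle (array([662.3, -19.7]), array([14.5, 55.9]), 2.6, np.float64(123.2), np.int32(1026)) expect [ 0.66300498 -0.01917946]
```

View pics/dial2.png

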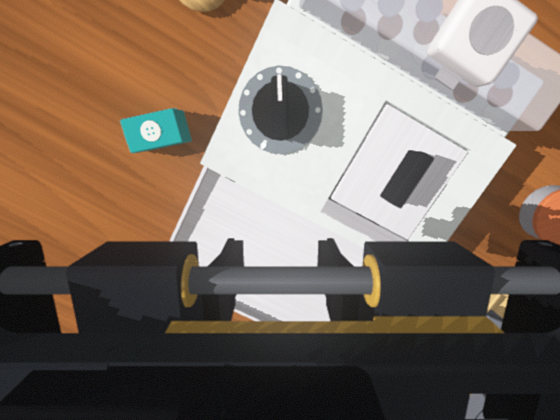

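View pics/top2.png

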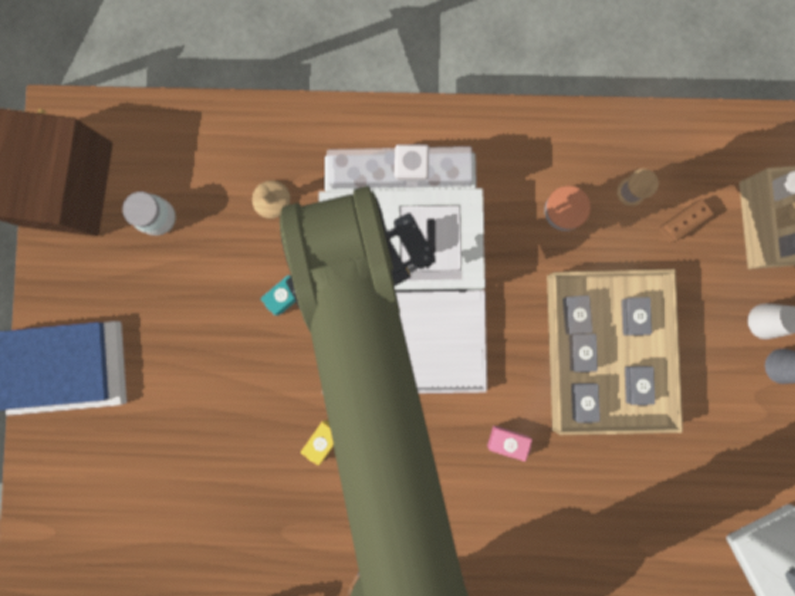

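The dial pointer sits 150° clockwise of the stop, which is click 5. The cover is flush, and all five cases are on the tote floor; one was nudged against its neighbour, but both tops read 44.7 mm, so neither is stacked. The mushroom, tin and tape look unmoved. Handing in.

```bash
python3 -c "
from cell import env
print(env.sign_off())"
```

```text
the job is handed in; nothing more can be done
None
```

The job is done and handed in at about 43 s on the robot's clock. All three steps passed my last checks; the hand-in itself gives no verdict.

- **Cases:** All five grey cases went from the catch tray to the tote floor, and the tray is now empty. The pink, yellow and turquoise look-alikes were left alone. One case in the tote was later nudged against its neighbour while the arm was elsewhere. All tops still read about 44.5 mm, so none is stacked.
- **Cover:** My first grasp closed on nothing because I lifted too soon; the second held. I tilted the cover about 7° on the deck edge, drew its tongues under the lip and lowered it. Its surface then measured level with the deck (89.5 mm, cover and deck alike), with the handle within about 1 mm of the seat sideways and turned under 1°.
- **Dial:** I turned it from click 2 to click 5. It measured 149.9° against a target of 150°.
- **Bystanders:** The mushroom, tin and tape measure look unmoved in the final top picture; I did not measure them. The gripper was clear of everything at hand-in.
- **Disagreement between checks:** The top and wrist cameras differed by about 2 mm in y. I used the wrist and arm readings for the fit.

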